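Seat the keyed spacer on the pad drive's spindle

TASK

Take the keyed spacer ring from the grey parts tray, slide it over the spindle of the blue drive unit, and turn it under light pressure until its red tab drops into the spindle's keyway, so that the ring sits fully home on the collar. Be gentle: never press or twist it hard against the drive unit (keep the contact under 40 N). Leave everything else on the cart where it is, and let go of the spacer at the end.

Things in the scene. Friction and masses are not known exactly. Their poses are not given: they have to be found in the camera images.
- spacer: keyed spacer: upright aluminium ring, 44 mm outer diameter, 30 mm bore, 36 mm tall, 110 to 180 g, lying right way up in the tray. Two flat-faced grip lugs at its own +y and -y sides (28 mm wide along x, 52 mm over the two flats, full height): take it across these. A red tab sticks into the bore at its own +x side. Origin: centre of the underside; z up along the bore.
- tab (a point): middle of the lower face of the spacer's red tab, 12 mm from the axis towards the spacer's own +x and 28 mm above its underside. The tab is 6 mm wide, reaches inward to 8 mm from the axis, is 8 mm thick and level with the top face, where a red stripe on the ring marks it. Axes are the spacer's.
- tray: low open grey parts tray fixed on the mat, 210 x 280 x 22 mm (x, y, z), walls and floor 4 mm, holding the spacer on its own -y side and the plain ring and spray tip near its own +y end. Origin: centre of its underside.
- drive: drive unit, fixed: blue housing 160 x 160 x 60 mm, on it an aluminium collar 48 mm in diameter and 15 mm high, and up through that a dark steel spindle. A yellow line on the housing top runs from the collar towards the drive's own +x; the spindle's keyway points somewhere within 40 degrees either side of that line (not measured). Origin: centre of the underside, z up along the spindle.
- spindle_top (a point): centre of the spindle's top, 40 mm above the collar; axes are the drive's. The spindle is 27 mm in diameter (24 mm in its top 3 mm) and stiff (3 N m to turn it). Its keyway, open at top and side, is 7.6 mm wide, 16 mm deep from the top, and runs from the rim in to 5.5 mm from the axis. Away from the keyway the tab rests on this top.
- hub_seat (a point): centre of the collar's top face, on the spindle's axis, 75 mm above the drive's origin; axes are the drive's. The spacer's underside rests here when fully home. While the tab still rests on the spindle's top, the underside is 12 mm above this; once the tab drops in, the spacer goes down those 12 mm.
- plain_ring: plain steel ring without a tab, 36 mm across, 12 mm tall, lying in the parts tray beside the spacer; bystander, origin at the centre of its underside
- spray_tip: stainless spray tip, 26 mm across, 42 mm tall, standing in the parts tray; bystander, origin at the centre of its underside
- wax_jar: amber jar with black cap, 68 mm across, 70 mm tall, on the mat; bystander, origin at the centre of its underside
- pad_plate: black round pad plate, 110 mm across, 22 mm tall, on the mat; bystander, origin at the centre of its underside
- brush: bamboo-handled brush, 170 mm long, lying on the mat; bystander, origin at the middle of its underside, handle along its own x
- clay_case: red clay bar case, 60 x 90 x 30 mm, on the mat; bystander, origin at the centre of its underside

How it is judged:
By the outcome, as a careful person would: the job done as asked, in the order asked, and still so for the second after the job is handed in, with the robot touching nothing.
It also fails if it takes over 72 s, if anything falls off the work surface, if the arm or the gripper's body presses on something with over 40 N, if the wrist force passes 120 N, or if a joint passes its speed limit or range.

ROBOT

A 6-joint arm with a two-finger parallel gripper is mounted at the origin on the work surface. World frame = base frame: x ahead of the robot, y to its left, z up, the work surface at z = 0. Lengths are in mm, angles in rad, forces in N, time in s.
With the tool pointing down it reaches from about 325 to 900 mm from the base axis. Payload 3.5 kg.
Tool frame: the origin (TCP) lies at the centre of the arm's flange, where the gripper is bolted on; the fingertips stand 173 mm ahead of it and the grasp point (between the pads) lies 155 mm ahead of it; x points along the fingers, z is the direction in which the jaws open and shut, and the axes are right-handed (so a half turn about x gives the same grasp; the last joint's range is limited). The gripper opens to 85 mm and grips with 20 to 120 N. Pads are 22 mm wide; open, the fingers measure 114 mm over their backs; the gripper's body (76 mm by 85 mm) begins 54 mm behind the grasp point. The pads swing forward as they close: fully open they stand 13 mm farther back than shut.
Start: joints at [-1.268, 0.276, -0.026, 1.268, 0, 1.467], TCP at [246.709, -574.245, 404.713] pointing down, gripper open.
Joint ranges: [-3.12, 3.12], [-0.85, 1.88], [-1.08, 1.24], [-1.95, 2.15], [-1.57, 1.53], [-3.14, 3.14]. Speed limits (rad/s): [2.57, 2.57, 3.14, 3.14, 3.14, 3.14].

INTERFACE

Orientations are given as a unit quaternion [x, y, z, w].
In Python, from cell import get_state, eyes, manip gives the robot as it stands.
- The arm moves only by the tool arm_command, never from a script. Its argument "plan" is a list of rows, each a list of 3 entries, a list of its own where there are three numbers: the shift along the world's x, y, z normalised to -1 to 1, where 1 is 0.04 m, then the turn, a rotation vector about the world's x, y, z normalised to -1 to 1, where 1 is 90 degrees, then the closure, from -1 (fully open) to 1 (shut). A call has 1 to 5 rows; each row shifts and turns the commanded pose from where the row before left it; what a row does not reach is not made up. A row lasts 1/10 s, in which the tool goes at most 50 mm and 8.59 degrees, less where a joint would pass 70% of its speed; a pose out of reach is approached as far as the arm can. A call with a number of a shift or a turn outside -1 to 1 is refused whole. A call with a gripper value outside its range is refused whole. The fingers move at their own pace and stop on an object; "grip_force" is the grip in N (left out, the last holds). Time passes only in rows, so rows that do not move let the fingers close. It gives the time, the measured TCP pose, the force and the opening at its end, in the units of the state.
- get_state(): the state, without advancing time (a new reading comes with each control period).
- eyes.camera(name): name is "scene" or "side" or "wrist"; returns a dict with "color" (420x560x3 uint8, red, green, blue), "fx", "fy", "cx", "cy" (pixels), "position" and "attitude" of the camera in the world. Camera axes: x right, y down, z forward; pixel columns grow to the right and rows downward; lengths in mm; the calibration is good to about 2 mm. A picture is of the moment at which its call begins. There is no depth.
- manip.finish_job(): hands the job in, once; it reports no verdict.
The state is a dict: "clock": time; "joints": joint angles; "qvel": joint speeds; "effort": joint torques, N m; "tcp_pos": TCP position; "tcp_rot": TCP orientation; "ft_force": force on the tool from outside, world axes, zero at the start; "torque": the same for the moment, N m; "finger_gap": finger opening in mm.
Only numpy, scipy, OpenCV 4.12 (cv2) and the standard library are available. Lean on these libraries where they do the work, as an engineer would, in place of code of your own. Each camera call takes 0.05 s, during which the arm holds its last target.

## Working session

There is one attempt and no reset: what is moved stays moved. The work goes in short steps, Python scripts to look and compute and a tool call to move; the robot and the scene stay as the last step left them, time stands still between calls to the robot, and variables do not carry over. Pictures are saved under pics/ and viewed, and the job is handed in when it is done.

Besides the shell and the picture viewer there is one more tool, called after "Call:" by a JSON object that holds its "op" and its "data". arm_command: Moves the arm, as the interface text tells. Its arguments: {"type":"object","properties":{"plan":{"type":"array"},"grip_force":{"type":"number"}},"required":["plan"]}

```bash
ls; mkdir -p pics; python3 - <<'E'
from cell import get_state, eyes, manip
import cv2
print(get_state())
for n in ["scene","side","wrist"]:
    c=eyes.camera(n); cv2.imwrite(f"pics/{n}0.png",c["color"][:,:,::-1]); print(n,{k:v for k,v in c.items() if k!="color"})
E
```

```text
pics
{'clock': 0.0, 'joints': array([-1.26843067e+00,  2.77132977e-01, -2.79159956e-02,  1.26800758e+00,
        3.39474972e-05,  1.46740077e+00]), 'qvel': array([ 0.00066063,  0.00039486, -0.00040879,  0.00055899, -0.00121681,
       -0.00127168]), 'effort': array([ 7.23705525e-04, -4.45512307e+01,  2.95199794e+01,  1.62236748e-02,
       -1.35549303e-04,  9.93189744e-07]), 'tcp_pos': array([ 246.57395632, -573.86130919,  403.5427423 ]), 'tcp_rot': array([ 0.38951446,  0.59110135, -0.3884836 ,  0.58987979]), 'ft_force': array([ 6.90713702e-04, -1.72080492e-02, -7.99104686e-01]), 'torque': array([ 0.04587285, -0.00290035, -0.00123479]), 'finger_gap': 85.18325369264409}
scene {'fx': 405.91067879616827, 'fy': 405.91067879616827, 'cx': 271.48121816534365, 'cy': 204.79718126965005, 'position': array([1226.71379646,  439.65622397,  890.42766636]), 'attitude': array([ 0.38405197,  0.83375275, -0.36500734, -0.15533857])}
side {'fx': 478.57871029432374, 'fy': 478.57871029432374, 'cx': 278.80580884458294, 'cy': 206.88954401934612, 'position': array([107.77735233, 804.30116842, 690.49486195]), 'attitude': array([-0.20326924,  0.84091791, -0.48652439,  0.12178955])}
wrist {'fx': 344.60981306608875, 'fy': 344.60981306608875, 'cx': 279.3111855416166, 'cy': 213.34357961196864, 'position': array([ 323.74677895, -541.14721987,  374.56180307]), 'attitude': array([ 0.82383243, -0.54275045, -0.09058817,  0.13607299])}
```

View pics/scene0.png

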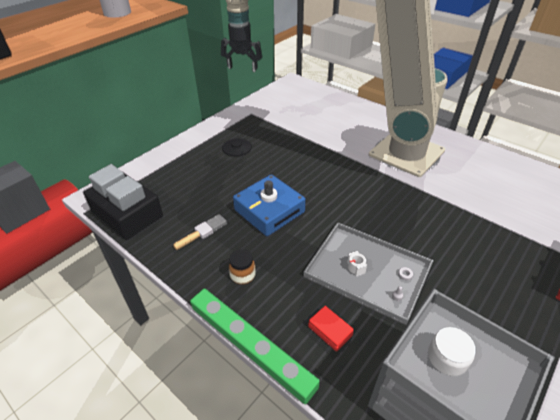

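View pics/side0.png

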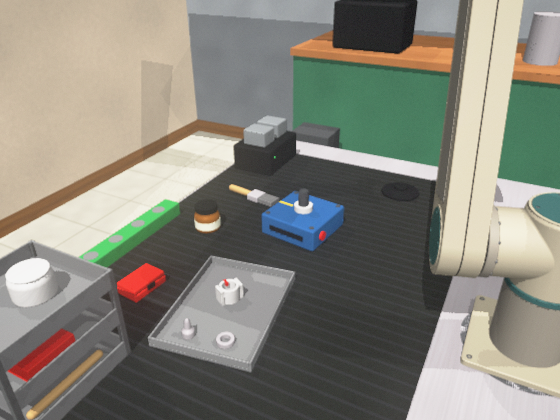

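View pics/wrist0.png

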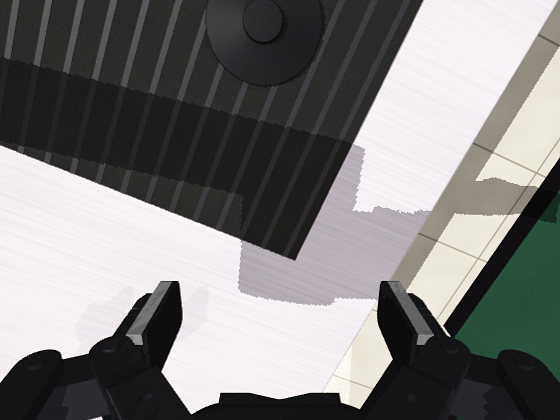

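Scene: drive spindle is near (268,186), spacer near (357,262) with its red tab to the left. Side: spindle at (304,198), spacer at (229,290). Zooming in on both.

```bash
cat > h.py <<'E'
import numpy as np, cv2
from scipy.spatial.transform import Rotation as R
from cell import get_state, eyes, manip
def ray(c,u,v):
    d=R.from_quat(c["attitude"]).apply([(u-c["cx"])/c["fx"],(v-c["cy"])/c["fy"],1]); return np.array(c["position"]),d/np.linalg.norm(d)
def onz(c,u,v,z):
    p,d=ray(c,u,v); return p+d*(z-p[2])/d[2]
def tri(c1,a,c2,b):
    p,d=ray(c1,*a);q,e=ray(c2,*b)
    s=np.linalg.lstsq(np.stack([d,-e],1),q-p,rcond=None)[0]
    x,y=p+d*s[0],q+e*s[1]; return (x+y)/2,np.linalg.norm(x-y)
def proj(c,P):
    x=R.from_quat(c["attitude"]).inv().apply(np.array(P)-c["position"]); return c["fx"]*x[0]/x[2]+c["cx"],c["fy"]*x[1]/x[2]+c["cy"]
def crop(c,u,v,w,h,s,name):
    im=c["color"][v:v+h,u:u+w,::-1]; cv2.imwrite("pics/"+name,cv2.resize(im,None,fx=s,fy=s,interpolation=cv2.INTER_CUBIC))
E
python3 - <<'E'
from h import *
import pickle
s=eyes.camera("scene");d=eyes.camera("side"); pickle.dump((s,d),open("v0.pkl","wb"))
a=[cv2.resize(x,(400,300),interpolation=cv2.INTER_CUBIC) for x in (s["color"][165:240,225:325,::-1],d["color"][175:250,255:355,::-1],s["color"][225:300,310:410,::-1],d["color"][250:325,180:280,::-1])]
cv2.imwrite("pics/z.png",np.vstack([np.hstack(a[:2]),np.hstack(a[2:])]))
print("spindle top",tri(s,(268,182),d,(304,190)),"spacer top~",tri(s,(357,256),d,(229,284)))
E
```

```text
spindle top (array([ 552.40674117, -183.41461975,  119.9232113 ]), np.float64(1.0366748382054398)) spacer top~ (array([570.78626718, 146.00026757,  49.12589721]), np.float64(5.346414052191282))
```

View pics/z.png

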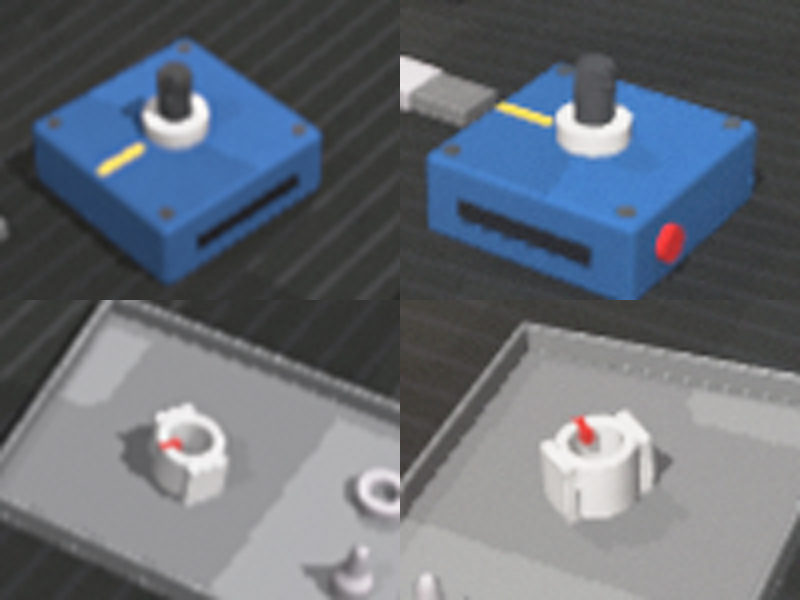

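```bash
python3 - <<'E'
from h import *
s=get_state(); w=eyes.camera("wrist"); T=R.from_quat(s["tcp_rot"])
print("axes x,y,z:\n",T.as_matrix().round(3).T)
print("cam in tool",T.inv().apply(w["position"]-s["tcp_pos"]), "cam fwd world",ray(w,w["cx"],w["cy"])[1])
for z in (120,40):
  for tz in (320,400):
    w2=dict(w); w2["position"]=w["position"]+[0,0,tz-s["tcp_pos"][2]]
    p=onz(w2,280,230,z); print(z,tz,"offset of view centre from TCP",(p-s["tcp_pos"]).round(0))
import pickle
S,D=pickle.load(open("v0.pkl","rb"))
# yellow line
for c,uv in ((S,((225+143/4,165+149/4),(225+100/4,165+172/4))),(D,((255+100/4+0/4+0,0),)*0)):
  print([onz(c,u,v,60).round(1) for u,v in uv])
print([onz(D,u,v,60).round(1) for u,v in ((255+150/4,175+122/4),(255+100/4,175+107/4))])
print("spacer lug top corners", [onz(S,310+x/4,225+y/4,40).round(1) for x,y in ((157,108),(190,105),(190,170),(227,160),(172,144),(190,137))])
print("side tab",[onz(D,180+x/4,250+y/4,40).round(1) for x,y in ((578,0),)][:0],[onz(D,180+(x-400)/4,250+(y-300)/4,40).round(1) for x,y in ((578,420),(590,440),(605,435))])
E
```

```text
axes x,y,z:
 [[-0.     0.001 -1.   ]
 [ 0.919  0.395  0.   ]
 [ 0.395 -0.919 -0.001]]
cam in tool [29.10240748 83.81989227  0.41218727] cam fwd world [-0.29670017 -0.12672371 -0.94652528]
120 320 offset of view centre from TCP [  15.    6. -284.]
120 400 offset of view centre from TCP [ -14.   -7. -284.]
40 320 offset of view centre from TCP [ -14.   -7. -364.]
40 400 offset of view centre from TCP [ -43.  -19. -364.]
[array([ 585.3, -185.5,   60. ]), array([ 624.3, -193.2,   60. ])]
[]
[array([ 589.5, -194.1,   60. ]), array([ 628.6, -197.3,   60. ])]
spacer lug top corners [array([563.2, 116.7,  40. ]), array([546.6, 132.3,  40. ]), array([593.7, 162.1,  40. ]), array([571.1, 176.1,  40. ]), array([582.9, 141.4,  40. ]), array([570.2, 147.2,  40. ])]
side tab [] [array([593.3, 133.1,  40. ]), array([578.3, 144.5,  40. ]), array([573.4, 137.3,  40. ])]
```

Call:
{"op": "arm_command", "data": {"plan": [[[0.5,0.64,-0.12],[0,0,0.0934],-1],[[0.5,0.64,-0.12],[0,0,0.0934],-1],[[0.5,0.64,-0.12],[0,0,0.0934],-1],[[0.5,0.64,-0.12],[0,0,0.0934],-1],[[0.5,0.64,-0.12],[0,0,0.0934],-1]]}}

```text
clock: 0.8
tcp_pos: [347.3, -445.2, 380.6]
tcp_rot: [0.149, 0.691, -0.149, 0.691]
ft_force: [0.8, -0.5, 0.5]
finger_gap: 85.1
```

Call:
{"op": "arm_command", "data": {"plan": [[[0.5,0.64,-0.12],[0,0,0.0934],-1],[[0.5,0.64,-0.12],[0,0,0.0934],-1],[[0.5,0.64,-0.12],[0,0,0.0934],-1],[[0.5,0.64,-0.12],[0,0,0.0934],-1],[[0.5,0.64,-0.12],[0,0,0.0934],-1]]}}

```text
clock: 1.3
tcp_pos: [447.4, -317.1, 356.6]
tcp_rot: [-0.109, 0.699, 0.108, 0.699]
ft_force: [-0.2, -0.3, -0.3]
finger_gap: 85.0
```

Call:
{"op": "arm_command", "data": {"plan": [[[0.5,0.64,-0.12],[0,0,0.0934],-1],[[0.5,0.64,-0.12],[0,0,0.0934],-1],[[0.5,0.64,-0.12],[0,0,0.0934],-1],[[0.5,0.64,-0.12],[0,0,0.0934],-1],[[0.5,0.64,-0.12],[0,0,0.0934],-1]]}}

```text
clock: 1.8
tcp_pos: [547.4, -189.1, 332.6]
tcp_rot: [-0.352, 0.613, 0.352, 0.613]
ft_force: [0.3, -0.3, -0.1]
finger_gap: 85.4
```

Call:
{"op": "arm_command", "data": {"plan": [[[0,0,0],[0,0,0],-1],[[0,0,0],[0,0,0],-1],[[0,0,0],[0,0,0],-1]]}}

```text
clock: 2.1
tcp_pos: [546.4, -190.8, 332.8]
tcp_rot: [-0.35, 0.615, 0.349, 0.615]
ft_force: [0.4, -0.1, 0.6]
finger_gap: 85.2
```

```bash
python3 - <<'E'
from h import *
s=get_state(); w=eyes.camera("wrist");import pickle; pickle.dump(w,open("w1.pkl","wb"))
print(s["joints"],s["tcp_pos"],R.from_quat(s["tcp_rot"]).as_matrix().T.round(3),proj(w,(552,-183,120)))
cv2.imwrite("pics/w1.png",w["color"][:,:,::-1])
E
```

```text
[-4.47512614e-01  2.42429309e-01 -2.27416076e-01  1.10096534e+00
 -4.25224908e-04  8.91713098e-02] [ 546.36715738 -190.76151171  332.8405463 ] [[-0.    -0.    -1.   ]
 [-0.859  0.511 -0.   ]
 [ 0.511  0.859 -0.   ]] (np.float64(295.55353530830564), np.float64(246.77443137211574))
```

View pics/w1.png

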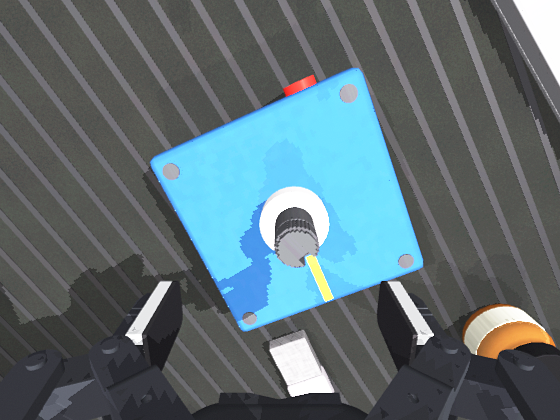

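Wrist view: spindle top is near (293,250), the collar near (294,220) and the yellow line runs (310,258)→(328,298). Zooming for the keyway.

```bash
python3 - <<'E'
from h import *
import pickle; w=pickle.load(open("w1.pkl","rb"))
im=w["color"][200:285,240:350,::-1].astype(float); im=np.clip((im/255)**0.6*255,0,255).astype(np.uint8)
cv2.imwrite("pics/w1z.png",cv2.resize(im,None,fx=7,fy=7,interpolation=cv2.INTER_CUBIC))
E
```

```text
(no output)
```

View pics/w1z.png

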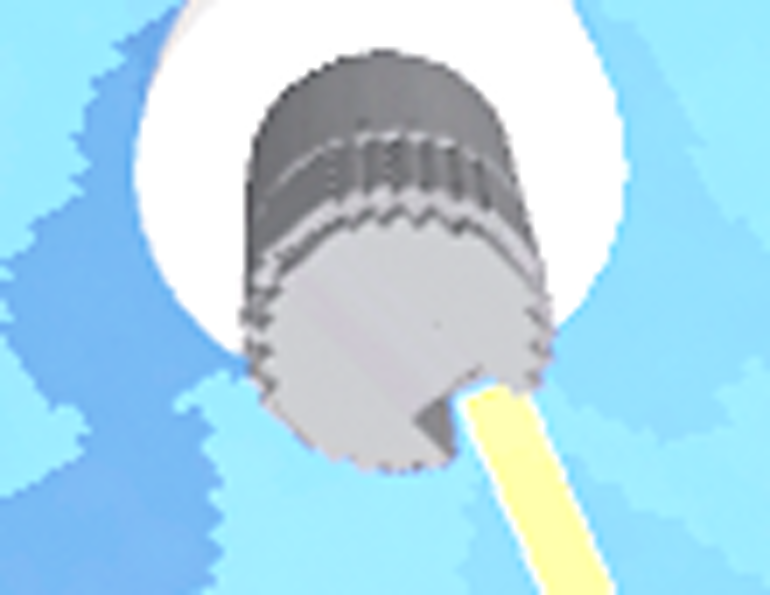

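```bash
python3 - <<'E'
from h import *
import pickle; w=pickle.load(open("w1.pkl","rb")); S,D=pickle.load(open("v0.pkl","rb"))
f=lambda x,y,z:onz(w,240+(x+.5)/7-.5,200+(y+.5)/7-.5,z)
z=117
P={k:f(*k,z) for k in ((402,343),(255,340),(550,335),(400,470),(395,212),(415,420),(478,368),(455,465),(527,393))}
for k,v in P.items(): print(k,v.round(1))
c=P[(402,343)]; ang=lambda v:np.degrees(np.arctan2(v[1],v[0]))
print("key mid in",ang((P[(415,420)]+P[(478,368)])/2-c),"out",ang((P[(455,465)]+P[(527,393)])/2-c),"wall dir",ang(P[(455,465)]-P[(415,420)]), "perp to inner",ang(P[(415,420)]-P[(478,368)])-90, ang(P[(415,420)]-P[(478,368)])+90)
print("width",np.linalg.norm(P[(415,420)]-P[(478,368)]),"diam",np.linalg.norm(P[(255,340)]-P[(550,335)]))
# housing corners via blue mask
for n,c0 in (("w",w),):
  h=cv2.cvtColor(c0["color"],cv2.COLOR_RGB2HSV); m=cv2.inRange(h,(90,90,60),(125,255,255))
  cn=max(cv2.findContours(m,0,2)[0],key=cv2.contourArea); r=cv2.minAreaRect(cn); print(r)
  b=cv2.boxPoints(r); 
  Q=[onz(c0,*p,62) for p in b]; print([q.round(1) for q in Q],[np.linalg.norm(Q[i]-Q[i-1]).round(1) for i in range(4)],np.mean(Q,0))
# collar
m=(w["color"].min(2)>225).astype(np.uint8); m[:,:250]=0;m[:,345:]=0;m[:180]=0;m[265:]=0
cn=max(cv2.findContours(m,0,2)[0],key=cv2.contourArea);x,y,ww,hh=cv2.boundingRect(cn); print("collar bbox",x,y,ww,hh); 
A=onz(w,x,y+hh*.5,77);B=onz(w,x+ww,y+hh*.5,77);print(A,B,np.linalg.norm(A-B))
for t in (((310,256),(328,299)),):print("yellow",[onz(w,*p,62).round(1) for p in t], ang(onz(w,*t[0+0][1],62)-onz(w,*t[0][0],62)))
E
```

```text
(402, 343) [ 554.7 -183.4  117. ]
(255, 340) [ 548.1 -194.   117. ]
(550, 335) [ 560.5 -172.3  117. ]
(400, 470) [ 565.  -189.5  117. ]
(395, 212) [ 544.1 -178.   117. ]
(415, 420) [ 561.5 -186.   117. ]
(478, 368) [ 560. -179.  117.]
(455, 465) [ 567.  -185.2  117. ]
(527, 393) [ 564.2 -176.6  117. ]
key mid in 8.239050900392998 out 13.001032632904993 wall dir 8.626505648269243 perp to inner -167.85167913352487 12.148320866475132
width 7.1931775519811705 diam 24.970774821529588
((295.44842529296875, 207.63400268554688), (212.51194763183594, 232.006591796875), 66.03751373291016)
[array([ 463.1, -249.9,   62. ]), array([484.7, -94.7,  62. ]), array([643.1, -99.3,  62. ]), array([ 633.9, -289.6,   62. ])] [np.float64(175.3), np.float64(156.7), np.float64(158.4), np.float64(190.5)] [ 556.20791622 -183.36102019   62.        ]
collar bbox 260 187 69 63
[ 538.43427544 -201.6831225    77.        ] [ 563.08351763 -160.25818498   77.        ] 48.20384413729603Traceback (most recent call last):
  File "<stdin>", line 20, in <module>
TypeError: Value after * must be an iterable, not int
```

Spindle axis ≈ (554.6, −183.4), top-face diameter ≈ 24–25 mm (24 expected), keyway about +10° from world x. Next, over to the spacer.

Call:
{"op": "arm_command", "data": {"plan": [[[0.05,0.93,0],[0,0,0],-1],[[0.05,0.93,0],[0,0,0],-1],[[0.05,0.93,0],[0,0,0],-1],[[0.05,0.93,0],[0,0,0],-1],[[0.05,0.93,0],[0,0,0],-1]]}}

```text
clock: 2.65
tcp_pos: [556.4, -4.1, 333.1]
tcp_rot: [-0.349, 0.615, 0.349, 0.615]
ft_force: [0.5, 0.2, -0.8]
finger_gap: 85.6
```

Call:
{"op": "arm_command", "data": {"plan": [[[0.05,0.93,-0.25],[0,0,0],-1],[[0.05,0.93,-0.25],[0,0,0],-1],[[0.05,0.93,-0.25],[0,0,0],-1],[[0.05,0.93,-0.25],[0,0,0],-1],[[0,0,-0.1],[0,0,0],-1]]}}

```text
clock: 3.15
tcp_pos: [564.4, 146.8, 288.1]
tcp_rot: [-0.35, 0.614, 0.351, 0.614]
ft_force: [-0.9, -1.4, -0.4]
finger_gap: 85.4
```

Call:
{"op": "arm_command", "data": {"plan": [[[0,0,0],[0,0,0],-1],[[0,0,0],[0,0,0],-1],[[0,0,0],[0,0,0],-1]]}}

```text
clock: 3.45
tcp_pos: [565.0, 143.1, 289.3]
tcp_rot: [-0.349, 0.615, 0.349, 0.615]
ft_force: [-0.8, 0.4, -0.7]
finger_gap: 85.5
```

```bash
python3 - <<'E'
from h import *
s=get_state(); w=eyes.camera("wrist");import pickle; pickle.dump(w,open("w2.pkl","wb"))
print(s["joints"],s["tcp_pos"],proj(w,(569,147,42)))
cv2.imwrite("pics/w2.png",w["color"][:,:,::-1])
u,v=map(int,proj(w,(569,147,42)))
u0,v0=u-60,v-45; print(u0,v0)
crop(w,u0,v0,120,90,6,"w2z.png")
E
```

```text
[ 1.37186394e-01  2.86806784e-01 -2.68636497e-01  1.01450458e+00
 -2.79127491e-04  6.74747579e-01] [565.04401634 143.08487993 289.32560101] (np.float64(286.81725787703607), np.float64(226.0957850792634))
226 181
```

View pics/w2.png

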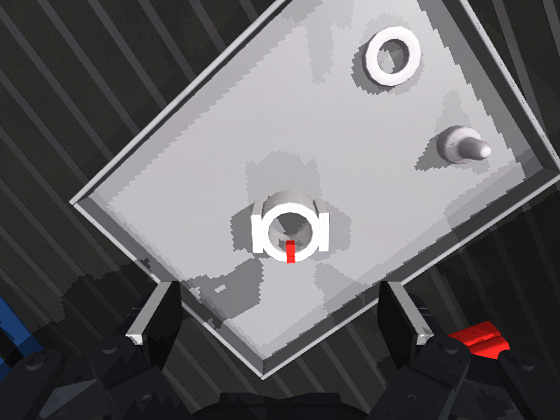

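View pics/w2z.png

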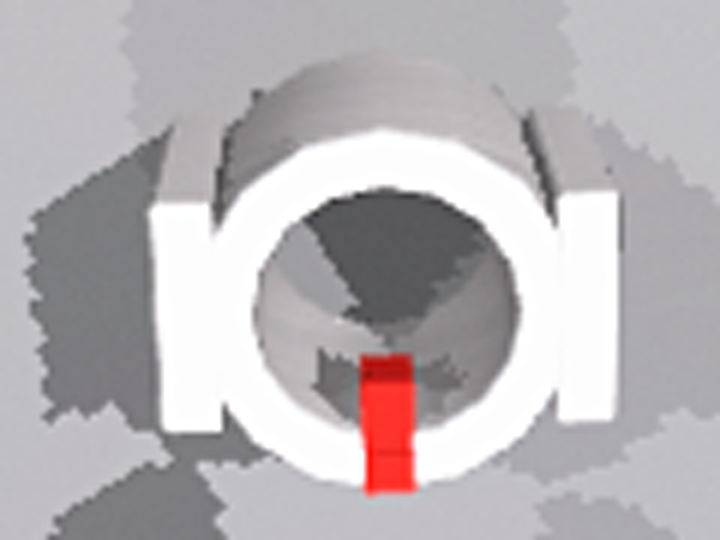

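Spacer centred near (290,232) in the wrist image; the jaw axis is almost exactly across the lugs and the tab points downward in the image. Measuring.

```bash
python3 - <<'E'
from h import *
import pickle; w=pickle.load(open("w2.pkl","rb"))
f=lambda x,y,z=42:onz(w,226+(x+.5)/6-.5,181+(y+.5)/6-.5,z)
a=lambda v:np.degrees(np.arctan2(v[1],v[0]))
L=[f(150,207),f(163,430),f(616,192),f(616,420)]
print("lugs",[x.round(1) for x in L],"widths(52)",np.linalg.norm((L[0]+L[1]-L[2]-L[3])/2),"28:",np.linalg.norm(L[0]-L[1]),np.linalg.norm(L[2]-L[3]))
print("centre lugs",np.mean(L,0)); y=(L[2]+L[3]-L[0]-L[1])/2; print("spacer y dir",a(y),"x dir",a(y)-90)
print("ring",f(387,310),"tab inner/outer",f(388,382),f(391,490),a(f(391,490)-f(387,310)))
print("top edge,bottom edge ring (44)",f(385,130),f(391,490),np.linalg.norm(f(385,130)-f(391,490)),(f(385,130)+f(391,490))/2)
print("tool z",a(R.from_quat(get_state()["tcp_rot"]).as_matrix()[:,2]), proj(w,(565,143.1,120)))
E
```

```text
lugs [array([549.7, 130.1,  42. ]), array([573.7, 116.8,  42. ]), array([574.8, 175.7,  42. ]), array([599.4, 162.5,  42. ])] widths(52) 52.24729129446119 28: 27.39315541214883 27.90752136206979
centre lugs [574.42566805 146.27652166  42.        ]
spacer y dir 60.85779742308475 x dir -29.142202576915253
ring [574.01428488 146.63902175  42.        ] tab inner/outer [581.78083891 142.24577625  42.        ] [593.88524363 135.60068117  42.        ] -29.05222233426858
top edge,bottom edge ring (44) [555.42663629 157.21668951  42.        ] [593.88524363 135.60068117  42.        ] 44.1170748706583 [574.65593996 146.40868534  42.        ]
tool z 59.21479346501964 (np.float64(278.6146788736038), np.float64(283.72244874506555))
```

Call:
{"op": "arm_command", "data": {"plan": [[[0.235,0.08,-0.2],[0,0,0.018],-1],[[0,0,-0.6],[0,0,0],-1],[[0,0,-0.6],[0,0,0],-1],[[0,0,-0.4],[0,0,0],-1],[[0,0,0],[0,0,0],-1]]}}

```text
clock: 4.0
tcp_pos: [573.1, 147.2, 213.7]
tcp_rot: [-0.358, 0.611, 0.359, 0.608]
ft_force: [-0.2, -1.0, 0.7]
finger_gap: 85.2
```

Call:
{"op": "arm_command", "data": {"plan": [[[0,0,0],[0,0,0],-1],[[0,0,0],[0,0,0],-1]]}}

```text
clock: 4.2
tcp_pos: [575.1, 147.8, 217.8]
tcp_rot: [-0.359, 0.609, 0.358, 0.61]
ft_force: [0.0, -0.0, 0.4]
finger_gap: 85.3
```

```bash
python3 - <<'E'
from h import *
s=get_state(); w=eyes.camera("wrist")
print(s["tcp_pos"],R.from_quat(s["tcp_rot"]).as_matrix().T.round(4)[2],s["ft_force"])
cv2.imwrite("pics/w3.png",w["color"][:,:,::-1])
E
```

```text
[575.10337532 147.76798676 217.82109886] [0.4853 0.8743 0.0014] [ 0.01093315 -0.03802884  0.43664183]
```

View pics/w3.png

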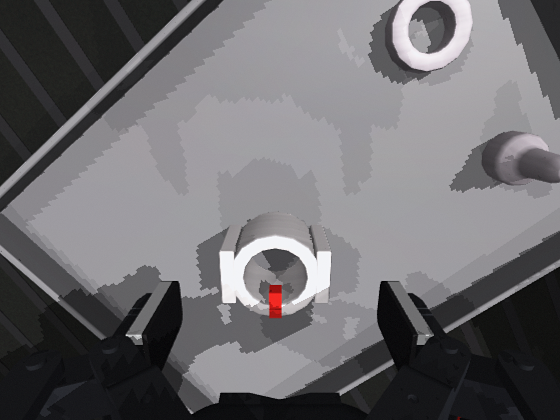

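Ring at (275,275), between the fingers (inner edges 181 and 380). A small correction, then down and close.

Call:
{"op": "arm_command", "data": {"plan": [[[-0.018,-0.038,-0.4],[0,0,0],-1],[[0,0,-0.4],[0,0,0],-1],[[0,0,0],[0,0,0],-1],[[0,0,0],[0,0,0],-1],[[0,0,0],[0,0,0],-1]]}}

```text
clock: 4.75
tcp_pos: [574.2, 146.4, 186.0]
tcp_rot: [-0.359, 0.609, 0.358, 0.61]
ft_force: [0.2, -0.3, -0.1]
finger_gap: 85.5
```

Call:
{"op": "arm_command", "data": {"plan": [[[0,0,0],[0,0,0],1],[[0,0,0],[0,0,0],1],[[0,0,0],[0,0,0],1],[[0,0,0],[0,0,0],1],[[0,0,0],[0,0,0],1]], "grip_force": 40}}

```text
clock: 5.25
tcp_pos: [573.9, 146.3, 185.5]
tcp_rot: [-0.359, 0.609, 0.358, 0.61]
ft_force: [0.2, 0.1, 5.5]
finger_gap: 51.4
```

Call:
{"op": "arm_command", "data": {"plan": [[[0,0,0],[0,0,0],1],[[0,0,0],[0,0,0],1],[[0,0,0],[0,0,0],1],[[0,0,0],[0,0,0],1],[[0,0,0],[0,0,0],1]]}}

```text
clock: 5.75
tcp_pos: [573.9, 146.3, 185.5]
tcp_rot: [-0.359, 0.609, 0.358, 0.61]
ft_force: [0.9, -0.1, 5.7]
finger_gap: 51.3
```

```bash
python3 - <<'E'
from h import *
s=get_state(); w=eyes.camera("wrist")
print(s["tcp_pos"],s["finger_gap"],s["ft_force"])
cv2.imwrite("pics/w4.png",w["color"][:,:,::-1])
E
```

```text
[573.8589111  146.30718363 185.4806845 ] 51.33540435295577 [ 0.90819442 -0.0977195   5.72533932]
```

View pics/w4.png

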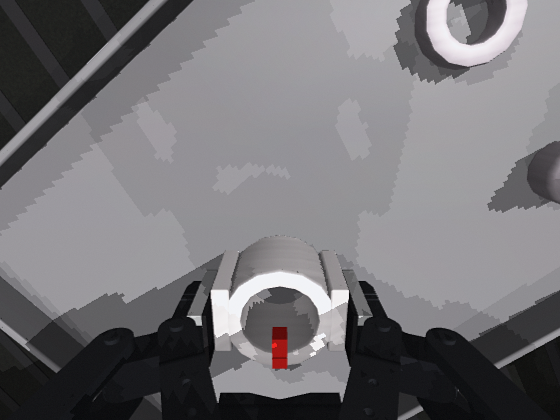

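Gripped (gap 51.3 vs 52 expected). Lifting.

Call:
{"op": "arm_command", "data": {"plan": [[[0,0,0.2],[0,0,0],1],[[0,0,0.5],[0,0,0],1],[[0,0,0.8],[0,0,0],1],[[0,0,0.8],[0,0,0],1],[[0,0,0.8],[0,0,0],1]]}}

```text
clock: 6.3
tcp_pos: [572.6, 146.1, 309.1]
tcp_rot: [-0.358, 0.61, 0.359, 0.609]
ft_force: [0.5, 0.4, -2.5]
finger_gap: 51.6
```

Call:
{"op": "arm_command", "data": {"plan": [[[0,0,0.6],[0,0,0],1],[[0,0,0],[0,0,0],1],[[0,0,0],[0,0,0],1],[[0,0,0],[0,0,0],1]]}}

```text
clock: 6.7
tcp_pos: [572.3, 146.1, 330.5]
tcp_rot: [-0.358, 0.611, 0.359, 0.608]
ft_force: [0.1, -0.8, -2.6]
finger_gap: 51.5
```

```bash
python3 - <<'E'
from h import *
import pickle
s=get_state(); w=eyes.camera("wrist"); S=eyes.camera("scene");D=eyes.camera("side"); pickle.dump((s,w,S,D),open("v5.pkl","wb"))
print(s["tcp_pos"],s["finger_gap"],s["ft_force"])
p=s["tcp_pos"]-[0,0,155]
us=[tuple(map(int,proj(c,p))) for c in (S,D)]
a=[cv2.resize(c["color"][v-37:v+38,u-50:u+50,::-1],(400,300),interpolation=cv2.INTER_CUBIC) for c,(u,v) in zip((S,D),us)]
b=cv2.resize(w["color"][230:380,180:380,::-1],(400,300),interpolation=cv2.INTER_CUBIC)
cv2.imwrite("pics/v5.png",np.vstack([np.hstack(a),np.hstack([b,b*0])])); print(us)
E
```

```text
[572.32557165 146.07004538 330.48991563] 51.49513179940343 [ 0.13994995 -0.80694271 -2.61910275]
[(363, 224), (225, 232)]
```

View pics/v5.png

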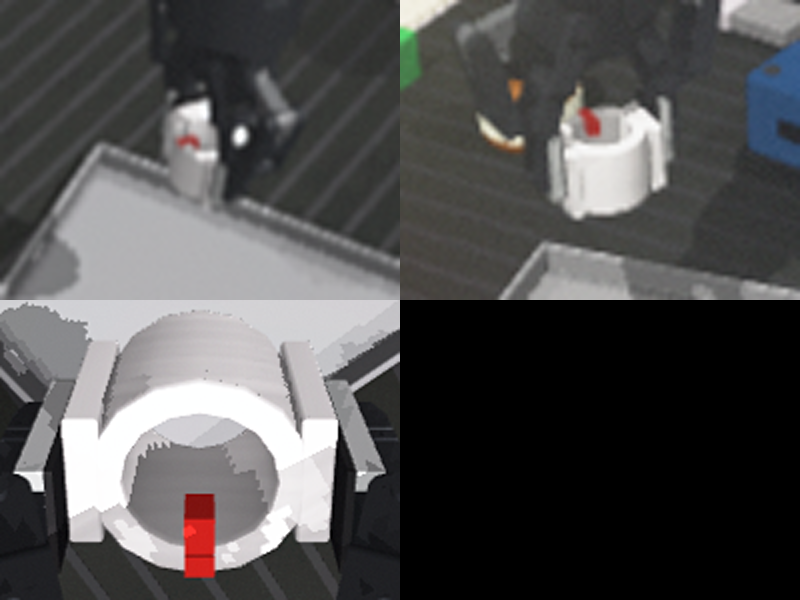

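Ring held upright, square between the pads. Now its in-hand centre and the shift needed.

```bash
python3 - <<'E'
from h import *
import pickle
s,w,S,D=pickle.load(open("v5.pkl","rb")); T=R.from_quat(s["tcp_rot"])
f=lambda x,y,z:onz(w,180+x/2,230+(y-300)/2,z)
a=lambda v:np.degrees(np.arctan2(v[1],v[0]))
for h in (143.5,145.5):
  z=s["tcp_pos"][2]-h
  L=[f(63,420,z),f(67,540,z),f(336,420,z),f(332,541,z)]
  c=np.mean(L,0); top,bot=f(200,382,z),f(200,574,z)
  print(h,"52:",np.linalg.norm((L[0]+L[1]-L[2]-L[3])/2),"28:",np.linalg.norm(L[0]-L[1]),np.linalg.norm(L[2]-L[3]),"44:",np.linalg.norm(top-bot))
  print(" centre",c,(top+bot)/2,"in tool",T.inv().apply(c-s["tcp_pos"]),T.inv().apply((top+bot)/2-s["tcp_pos"]),"ydir",a((L[2]+L[3]-L[0]-L[1])/2),"tool z",a(T.as_matrix()[:,2]), "tilt",T.as_matrix()[:,0].round(4))
E
```

```text
143.5 52: 52.76971525625882 28: 27.786285485670383 27.992828372755266 44: 44.376900178966096
 centre [573.10023557 145.66533971 186.98991563] [573.31599355 145.67384734 186.98991563] in tool [143.49586895  -1.34454997   0.37639272] [143.49498675  -1.52904685   0.48857117] ydir 60.92823198345995 tool z 60.95767531525976 tilt [-4.1e-03 -6.0e-04 -1.0e+00]
145.5 52: 53.69025087180686 28: 28.271000350799557 28.48114625303767 44: 45.15102823563608
 centre [574.36930579 144.95660772 184.98991563] [574.58882754 144.96526375 184.98991563] in tool [145.49109163  -2.80466118   0.3777888 ] [145.49019404  -2.9923765    0.49192414] ydir 60.92823198345993 tool z 60.95767531525976 tilt [-4.1e-03 -6.0e-04 -1.0e+00]
```

Call:
{"op": "arm_command", "data": {"plan": [[[-0.05,-0.8,0],[0,0,0.021],1],[[-0.05,-0.9,0],[0,0,0.021],1],[[-0.05,-0.9,0],[0,0,0.021],1],[[-0.05,-0.9,0],[0,0,0.021],1],[[-0.05,-0.9,0],[0,0,0.021],1]]}}

```text
clock: 7.35
tcp_pos: [562.8, -31.0, 331.7]
tcp_rot: [-0.408, 0.578, 0.409, 0.577]
ft_force: [0.4, -0.5, -1.5]
finger_gap: 51.2
```

Call:
{"op": "arm_command", "data": {"plan": [[[-0.05,-0.9,0],[0,0,0.021],1],[[-0.05,-0.9,0],[0,0,0.021],1],[[-0.05,-0.9,0],[0,0,0.021],1],[[-0.05,-0.7,0],[0,0,0.021],1],[[-0.01,-0.43,0],[0,0,0.021],1]]}}

```text
clock: 7.85
tcp_pos: [554.5, -185.1, 331.6]
tcp_rot: [-0.453, 0.543, 0.454, 0.542]
ft_force: [-0.4, 0.6, -1.7]
finger_gap: 51.3
```

Call:
{"op": "arm_command", "data": {"plan": [[[0,0,0],[0,0,0],1],[[0,0,0],[0,0,0],1],[[0,0,0],[0,0,0],1],[[0,0,0],[0,0,0],1]]}}

```text
clock: 8.25
tcp_pos: [554.9, -181.9, 332.4]
tcp_rot: [-0.454, 0.542, 0.454, 0.542]
ft_force: [-0.1, -0.5, -1.5]
finger_gap: 51.8
```

```bash
python3 - <<'E'
from h import *
import pickle
s=get_state(); w=eyes.camera("wrist"); S=eyes.camera("scene");D=eyes.camera("side"); pickle.dump((s,w,S,D),open("v6.pkl","wb"))
T=R.from_quat(s["tcp_rot"]).as_matrix();print(s["tcp_pos"],s["finger_gap"],s["ft_force"],"tab dir",np.degrees(np.arctan2(T[1,2],T[0,2]))-90)
p=s["tcp_pos"]-[0,0,175]
a=[]
for c in (S,D):
  u,v=map(int,proj(c,p)); print(u-50,v-37); a.append(cv2.resize(c["color"][v-37:v+38,u-50:u+50,::-1],(400,300),interpolation=cv2.INTER_CUBIC))
b=cv2.resize(w["color"][230:380,180:380,::-1],(400,300),interpolation=cv2.INTER_CUBIC)
cv2.imwrite("pics/v6.png",np.vstack([np.hstack(a),np.hstack([b,b*0])]))
E
```

```text
[ 554.94497174 -181.91556425  332.44889857] 51.75334106662951 [-0.1118978  -0.46426512 -1.54873593] tab dir -10.074267947600902
217 135
253 139
```

View pics/v6.png

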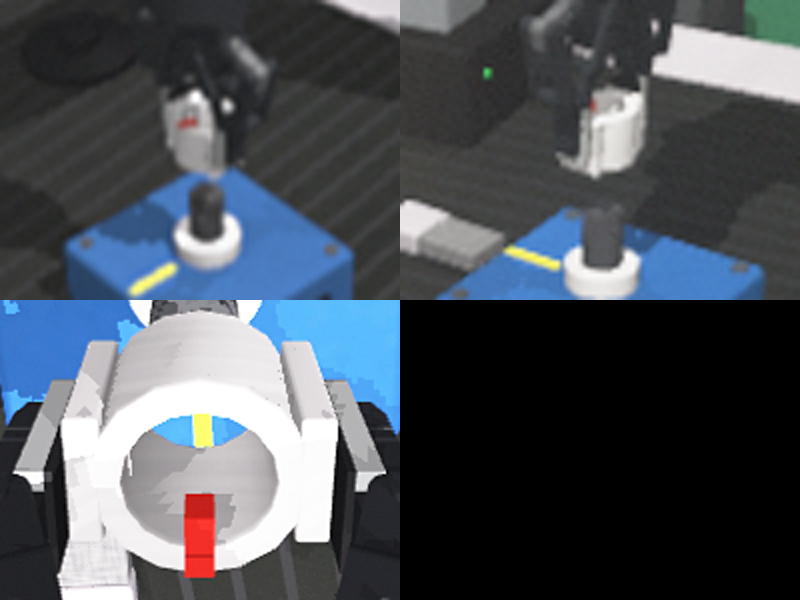

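Call:
{"op": "arm_command", "data": {"plan": [[[-0.032,-0.037,-0.2],[0,0,0],1],[[0,0,-0.3],[0,0,0],1],[[0,0,-0.3],[0,0,0],1],[[0,0,0],[0,0,0],1],[[0,0,0],[0,0,0],1]]}}

```text
clock: 8.9
tcp_pos: [553.3, -184.3, 299.6]
tcp_rot: [-0.453, 0.543, 0.455, 0.542]
ft_force: [0.0, -0.3, -1.7]
finger_gap: 51.5
```

```bash
python3 - <<'E'
from h import *
import pickle
s=get_state(); S=eyes.camera("scene");D=eyes.camera("side"); pickle.dump((s,S,D),open("v7.pkl","wb"))
print(s["tcp_pos"],s["ft_force"])
p=s["tcp_pos"]-[0,0,190]
a=[]
for c in (S,D):
  u,v=map(int,proj(c,p)); print(u-25,v-37); a.append(cv2.resize(c["color"][v-37:v+38,u-25:u+25,::-1],(400,600),interpolation=cv2.INTER_CUBIC))
cv2.imwrite("pics/v7.png",np.hstack(a))
E
```

```text
[ 553.29424368 -184.29237715  299.61064657] [ 0.04131952 -0.31661093 -1.69659017]
242 147
278 156
```

View pics/v7.png

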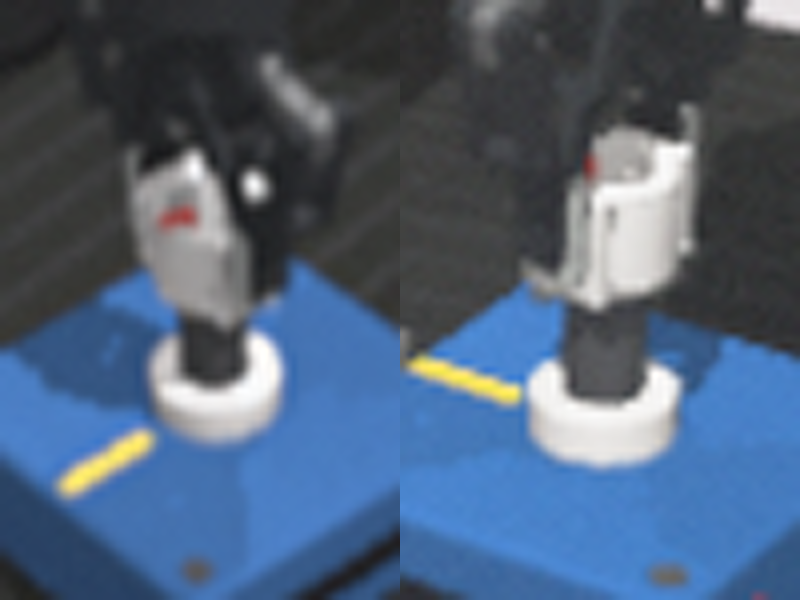

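Call:
{"op": "arm_command", "data": {"plan": [[[0.008,0.022,-0.04],[0,0,0],1],[[0,0,-0.04],[0,0,0],1],[[0,0,-0.04],[0,0,0],1],[[0,0,0],[0,0,0],1]]}}

```text
clock: 9.4
tcp_pos: [553.9, -183.5, 295.7]
tcp_rot: [-0.454, 0.542, 0.454, 0.542]
ft_force: [-0.8, 0.3, -1.3]
finger_gap: 51.4
```

```bash
python3 - <<'E'
from h import *
s=get_state();print(s["tcp_pos"],s["ft_force"],s["torque"])
E
```

```text
[ 553.93093075 -183.47993523  295.72512671] [-0.78965272  0.33330694 -1.3072234 ] [ 0.01823693 -0.03593911 -0.00998911]
```

Call:
{"op": "arm_command", "data": {"plan": [[[0,0,-0.05],[0,0,0],1],[[0,0,-0.05],[0,0,0],1],[[0,0,0],[0,0,0],1]]}}

```text
clock: 9.7
tcp_pos: [553.8, -183.5, 291.5]
tcp_rot: [-0.454, 0.542, 0.454, 0.542]
ft_force: [-0.1, 0.8, -1.0]
finger_gap: 51.4
```

Call:
{"op": "arm_command", "data": {"plan": [[[0,0,-0.03],[0,0,0],1],[[0,0,-0.03],[0,0,0],1],[[0,0,0],[0,0,0],1]]}}

```text
clock: 10.0
tcp_pos: [553.9, -183.5, 289.3]
tcp_rot: [-0.454, 0.542, 0.454, 0.542]
ft_force: [0.1, 0.9, -1.7]
finger_gap: 51.8
```

Call:
{"op": "arm_command", "data": {"plan": [[[0,0,-0.05],[0,0,0],1],[[0,0,-0.05],[0,0,0],1],[[0,0,0],[0,0,0],1]]}}

```text
clock: 10.3
tcp_pos: [553.9, -183.5, 285.1]
tcp_rot: [-0.454, 0.542, 0.454, 0.542]
ft_force: [-0.4, -0.1, -2.3]
finger_gap: 51.4
```

Call:
{"op": "arm_command", "data": {"plan": [[[0,0,-0.05],[0,0,0],1],[[0,0,-0.05],[0,0,0],1],[[0,0,0],[0,0,0],1]]}}

```text
clock: 10.6
tcp_pos: [553.9, -183.5, 281.1]
tcp_rot: [-0.454, 0.542, 0.454, 0.542]
ft_force: [-0.8, -0.4, -1.9]
finger_gap: 51.6
```

```bash
python3 - <<'E'
from h import *
s=get_state(); w=eyes.camera("wrist");S=eyes.camera("scene");D=eyes.camera("side")
print(s["tcp_pos"],s["ft_force"],s["torque"])
p=s["tcp_pos"]-[0,0,180]
a=[]
for c in (S,D):
  u,v=map(int,proj(c,p)); a.append(cv2.resize(c["color"][v-37:v+38,u-25:u+25,::-1],(250,375),interpolation=cv2.INTER_CUBIC))
b=cv2.resize(w["color"][240:380,210:350,::-1],(300,375),interpolation=cv2.INTER_CUBIC)
b=np.clip((b/255.)**.7*255,0,255).astype(np.uint8)
cv2.imwrite("pics/v8.png",np.hstack(a+[b]))
E
```

```text
[ 553.85578004 -183.48043154  281.05760556] [-0.79967561 -0.37761751 -1.9127264 ] [0.00936703 0.04685689 0.08387264]
```

View pics/v8.png

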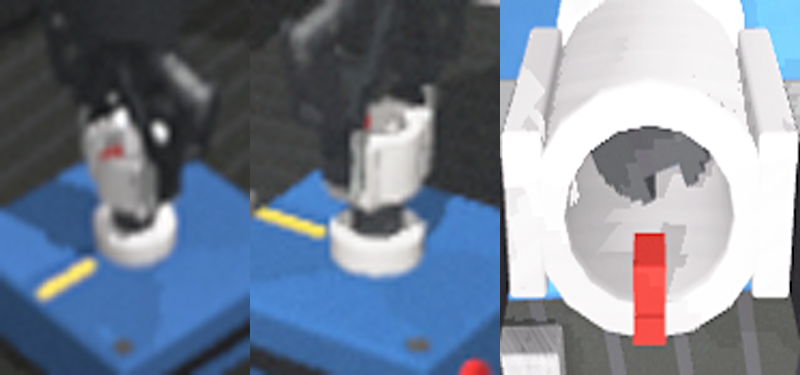

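The spindle top is now inside the bore (dark disc around (650,165)) with no contact force. Continuing down.

Call:
{"op": "arm_command", "data": {"plan": [[[0,0,-0.05],[0,0,0],1],[[0,0,-0.05],[0,0,0],1],[[0,0,0],[0,0,0],1]]}}

```text
clock: 11.05
tcp_pos: [553.8, -183.5, 277.1]
tcp_rot: [-0.454, 0.542, 0.454, 0.542]
ft_force: [0.1, 0.3, -1.6]
finger_gap: 51.9
```

Call:
{"op": "arm_command", "data": {"plan": [[[0,0,-0.04],[0,0,0],1],[[0,0,-0.04],[0,0,0],1],[[0,0,0],[0,0,0],1]]}}

```text
clock: 11.35
tcp_pos: [553.9, -183.5, 274.0]
tcp_rot: [-0.454, 0.542, 0.454, 0.542]
ft_force: [-0.7, -0.3, -2.1]
finger_gap: 51.7
```

```bash
python3 - <<'E'
from h import *
s=get_state(); w=eyes.camera("wrist")
print(s["tcp_pos"],s["ft_force"],s["torque"])
b=cv2.resize(w["color"][260:370,210:350,::-1],None,fx=5,fy=5,interpolation=cv2.INTER_CUBIC)
cv2.imwrite("pics/v9.png",np.clip((b/255.)**.7*255,0,255).astype(np.uint8))
E
```

```text
[ 553.8818154  -183.50097259  273.9903843 ] [-0.69917718 -0.30444188 -2.11898859] [ 0.02250024 -0.02458574 -0.00902724]
```

View pics/v9.png

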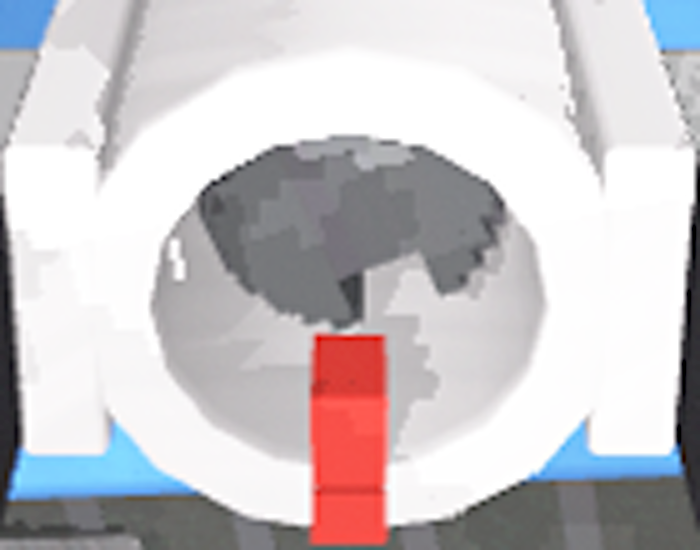

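Keyway clearly visible, its inner edge at (365–420, 265), about 20° to the tab's right. Easing down to contact.

Call:
{"op": "arm_command", "data": {"plan": [[[0,0,-0.03],[0,0,0],1],[[0,0,-0.03],[0,0,0],1],[[0,0,0],[0,0,0],1]]}}

```text
clock: 11.7
tcp_pos: [553.9, -183.5, 271.7]
tcp_rot: [-0.454, 0.542, 0.454, 0.542]
ft_force: [0.4, -0.0, -0.7]
finger_gap: 51.3
```

Call:
{"op": "arm_command", "data": {"plan": [[[0,0,-0.025],[0,0,0],1],[[0,0,-0.025],[0,0,0],1],[[0,0,0],[0,0,0],1]]}}

```text
clock: 12.0
tcp_pos: [553.9, -183.5, 269.7]
tcp_rot: [-0.454, 0.542, 0.454, 0.542]
ft_force: [-0.1, -1.1, -1.8]
finger_gap: 51.4
```

Call:
{"op": "arm_command", "data": {"plan": [[[0,0,-0.025],[0,0,0],1],[[0,0,0],[0,0,0],1]]}}

```text
clock: 12.2
tcp_pos: [554.0, -183.6, 268.8]
tcp_rot: [-0.454, 0.542, 0.454, 0.542]
ft_force: [0.9, -0.2, -1.7]
finger_gap: 51.5
```

Call:
{"op": "arm_command", "data": {"plan": [[[0,0,-0.025],[0,0,0],1],[[0,0,0],[0,0,0],1]]}}

```text
clock: 12.4
tcp_pos: [554.1, -183.6, 268.3]
tcp_rot: [-0.454, 0.542, 0.454, 0.542]
ft_force: [-0.8, 0.3, 0.1]
finger_gap: 51.4
```

Call:
{"op": "arm_command", "data": {"plan": [[[0,0,-0.02],[0,0,0],1],[[0,0,0],[0,0,0],1]]}}

```text
clock: 12.6
tcp_pos: [554.2, -183.6, 268.0]
tcp_rot: [-0.454, 0.542, 0.454, 0.542]
ft_force: [-2.2, 0.7, 5.0]
finger_gap: 51.1
```

Call:
{"op": "arm_command", "data": {"plan": [[[0,0,-0.015],[0,0,0],1],[[0,0,0],[0,0,0],1]]}}

```text
clock: 12.8
tcp_pos: [554.2, -183.6, 267.8]
tcp_rot: [-0.454, 0.542, 0.454, 0.542]
ft_force: [-2.8, 0.6, 7.7]
finger_gap: 51.4
```

The tab rests on the spindle top at TCP z≈268 (268.5 predicted), about 9 N. Turning + towards the keyway.

Call:
{"op": "arm_command", "data": {"plan": [[[0,0,0],[0,0,0.033],1],[[0,0,0],[0,0,0.033],1],[[0,0,0],[0,0,0],1]]}}

```text
clock: 13.1
tcp_pos: [554.1, -184.1, 267.8]
tcp_rot: [-0.482, 0.518, 0.481, 0.517]
ft_force: [-3.5, -0.6, 7.2]
finger_gap: 51.4
```

Call:
{"op": "arm_command", "data": {"plan": [[[0,0,0],[0,0,0.033],1],[[0,0,0],[0,0,0.033],1],[[0,0,0],[0,0,0],1]]}}

```text
clock: 13.4
tcp_pos: [554.6, -183.9, 267.6]
tcp_rot: [0.508, -0.492, -0.507, -0.493]
ft_force: [-0.9, -0.3, 4.8]
finger_gap: 51.3
```

```bash
python3 - <<'E'
from h import *
s=get_state(); w=eyes.camera("wrist")
T=R.from_quat(s["tcp_rot"]).as_matrix();print(s["tcp_pos"],s["ft_force"],s["torque"],"tab dir",np.degrees(np.arctan2(T[1,2],T[0,2]))-90)
b=cv2.resize(w["color"][260:370,210:350,::-1],None,fx=5,fy=5,interpolation=cv2.INTER_CUBIC)
cv2.imwrite("pics/v10.png",np.clip((b/255.)**.7*255,0,255).astype(np.uint8))
E
```

```text
[ 554.55883342 -183.94361535  267.63226625] [-0.89472945 -0.2674469   4.80439939] [-0.01246095  0.20043246 -0.03618077] tab dir 1.7304667454441187
```

View pics/v10.png

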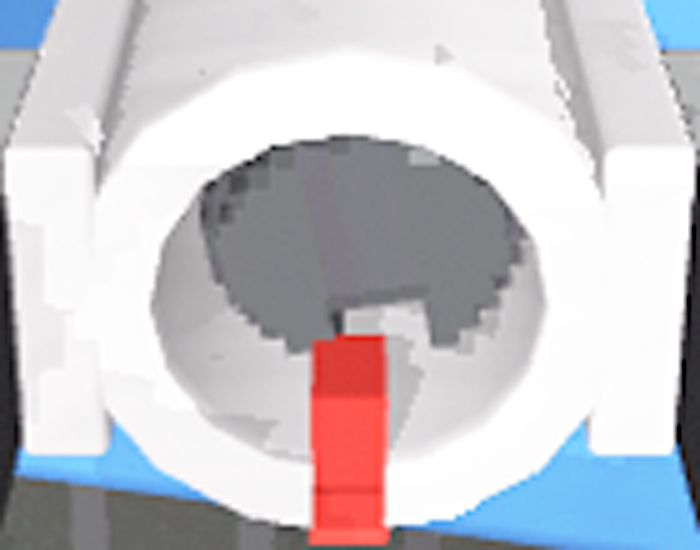

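The keyway is still ~8° on, and the spindle (203–525, mid 364) sits ~1 mm to the bore's right (mid 349), so I also shift about +0.8 mm in y.

Call:
{"op": "arm_command", "data": {"plan": [[[0,0.02,0],[0,0,0.033],1],[[0,0,0],[0,0,0.033],1],[[0,0,0],[0,0,0],1]]}}

```text
clock: 13.75
tcp_pos: [554.1, -182.8, 266.3]
tcp_rot: [0.532, -0.466, -0.532, -0.466]
ft_force: [0.4, 0.6, -1.5]
finger_gap: 51.2
```

```bash
python3 - <<'E'
from h import *
s=get_state(); w=eyes.camera("wrist")
T=R.from_quat(s["tcp_rot"]).as_matrix();print(s["tcp_pos"],s["ft_force"],s["torque"],"tab dir",np.degrees(np.arctan2(T[1,2],T[0,2]))-90)
b=cv2.resize(w["color"][260:370,210:350,::-1],None,fx=5,fy=5,interpolation=cv2.INTER_CUBIC)
cv2.imwrite("pics/v11.png",np.clip((b/255.)**.7*255,0,255).astype(np.uint8))
E
```

```text
[ 554.09018171 -182.81483537  266.26789102] [ 0.36677373  0.62537138 -1.53887441] [ 0.04488612  0.04890805 -0.03084055] tab dir 7.623817547087569
```

View pics/v11.png

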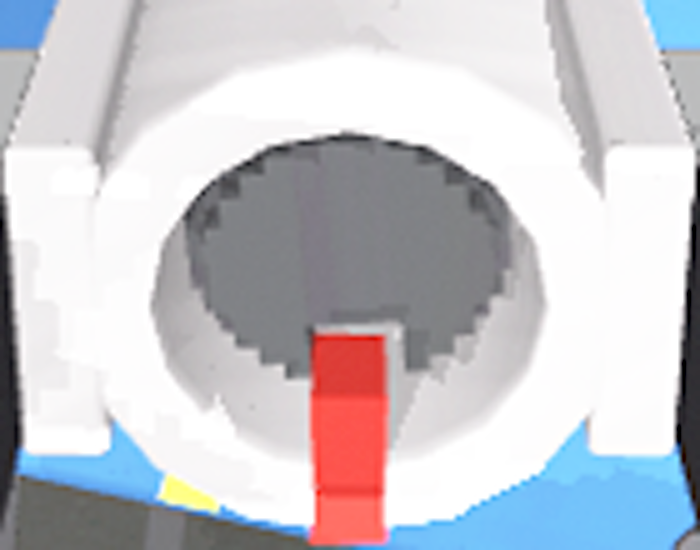

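The pressure vanished and z fell to 266.3: the tab has entered the keyway (slot 312–402 against tab 312–385). Centring by +3°, then lowering gently.

Call:
{"op": "arm_command", "data": {"plan": [[[0,0,0],[0,0,0.03],1],[[0,0,-0.03],[0,0,0],1],[[0,0,-0.03],[0,0,0],1],[[0,0,0],[0,0,0],1]]}}

```text
clock: 14.2
tcp_pos: [553.8, -182.6, 263.4]
tcp_rot: [-0.543, 0.453, 0.543, 0.453]
ft_force: [0.5, -0.1, -2.3]
finger_gap: 51.9
```

Call:
{"op": "arm_command", "data": {"plan": [[[0,0,-0.03],[0,0,0],1],[[0,0,0],[0,0,0],1]]}}

```text
clock: 14.4
tcp_pos: [553.9, -182.7, 262.7]
tcp_rot: [-0.543, 0.453, 0.543, 0.453]
ft_force: [0.2, 0.5, -0.8]
finger_gap: 51.3
```

```bash
python3 - <<'E'
from h import *
s=get_state(); w=eyes.camera("wrist")
T=R.from_quat(s["tcp_rot"]).as_matrix();print(s["tcp_pos"],s["ft_force"],s["torque"],"tab dir",np.degrees(np.arctan2(T[1,2],T[0,2]))-90)
b=cv2.resize(w["color"][260:370,210:350,::-1],None,fx=5,fy=5,interpolation=cv2.INTER_CUBIC)
cv2.imwrite("pics/v12.png",np.clip((b/255.)**.7*255,0,255).astype(np.uint8))
E
```

```text
[ 553.93555738 -182.71801189  262.67992481] [ 0.2406549   0.52819011 -0.78612389] [ 0.06871051 -0.00649504  0.00523587] tab dir 10.360393310020044
```

View pics/v12.png

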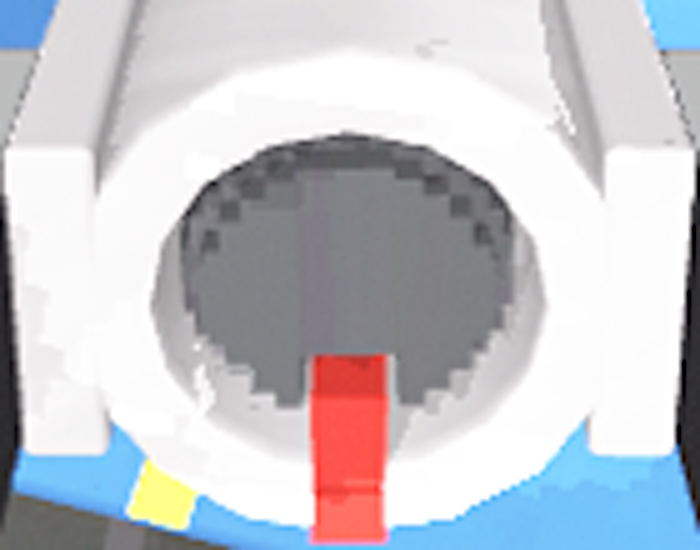

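Tab now squarely in the slot, spindle and bore concentric, no force. Lowering to the collar (expected TCP z≈256).

Call:
{"op": "arm_command", "data": {"plan": [[[0,0,-0.03],[0,0,0],1],[[0,0,-0.03],[0,0,0],1],[[0,0,0],[0,0,0],1]]}}

```text
clock: 14.75
tcp_pos: [553.9, -182.7, 260.3]
tcp_rot: [-0.543, 0.453, 0.543, 0.453]
ft_force: [-0.0, 0.1, -1.8]
finger_gap: 51.6
```

Call:
{"op": "arm_command", "data": {"plan": [[[0,0,-0.03],[0,0,0],1],[[0,0,-0.03],[0,0,0],1],[[0,0,0],[0,0,0],1]]}}

```text
clock: 15.05
tcp_pos: [553.9, -182.7, 257.9]
tcp_rot: [-0.543, 0.453, 0.543, 0.453]
ft_force: [0.7, 0.3, -2.3]
finger_gap: 51.2
```

Call:
{"op": "arm_command", "data": {"plan": [[[0,0,-0.03],[0,0,0],1],[[0,0,0],[0,0,0],1]]}}

```text
clock: 15.25
tcp_pos: [554.0, -182.7, 256.7]
tcp_rot: [-0.543, 0.453, 0.543, 0.453]
ft_force: [-0.0, 0.3, -1.6]
finger_gap: 51.2
```

Call:
{"op": "arm_command", "data": {"plan": [[[0,0,-0.02],[0,0,0],1],[[0,0,0],[0,0,0],1]]}}

```text
clock: 15.45
tcp_pos: [554.1, -182.8, 256.5]
tcp_rot: [0.543, -0.453, -0.543, -0.453]
ft_force: [-1.0, 0.6, 1.0]
finger_gap: 51.6
```

Call:
{"op": "arm_command", "data": {"plan": [[[0,0,-0.015],[0,0,0],1],[[0,0,0],[0,0,0],1]]}}

```text
clock: 15.65
tcp_pos: [554.0, -182.8, 256.5]
tcp_rot: [0.543, -0.453, -0.543, -0.453]
ft_force: [-2.6, 1.4, 5.5]
finger_gap: 51.3
```

Seated at 256.5 — 11.8 mm below the tab-on-top contact — with ~7 N. Releasing.

Call:
{"op": "arm_command", "data": {"plan": [[[0,0,0],[0,0,0],-1],[[0,0,0],[0,0,0],-1],[[0,0,0],[0,0,0],-1],[[0,0,0],[0,0,0],-1],[[0,0,0],[0,0,0],-1]]}}

```text
clock: 16.15
tcp_pos: [554.0, -182.8, 255.4]
tcp_rot: [-0.543, 0.453, 0.543, 0.453]
ft_force: [0.6, 0.5, -0.1]
finger_gap: 85.6
```

Call:
{"op": "arm_command", "data": {"plan": [[[0,0,0.1],[0,0,0],-1],[[0,0,0.3],[0,0,0],-1],[[0,0,0.5],[0,0,0],-1],[[0,0,0.5],[0,0,0],-1],[[0,0,0.5],[0,0,0],-1]]}}

```text
clock: 16.65
tcp_pos: [554.1, -182.8, 333.4]
tcp_rot: [0.544, -0.453, -0.543, -0.453]
ft_force: [-0.0, -1.1, 0.3]
finger_gap: 85.3
```

Call:
{"op": "arm_command", "data": {"plan": [[[0,0,0.3],[0,0,0],-1],[[0,0,0],[0,0,0],-1],[[0,0,0],[0,0,0],-1]]}}

```text
clock: 16.95
tcp_pos: [553.9, -182.7, 343.6]
tcp_rot: [0.543, -0.453, -0.543, -0.453]
ft_force: [-0.1, 0.1, 0.1]
finger_gap: 85.5
```

```bash
python3 - <<'E'
from h import *
import pickle
s=get_state(); w=eyes.camera("wrist");S=eyes.camera("scene");D=eyes.camera("side"); pickle.dump((s,w,S,D),open("vf.pkl","wb"))
print(s["tcp_pos"],s["ft_force"],s["finger_gap"])
a=[]
for c in (S,D):
  u,v=map(int,proj(c,(554,-183,95))); a.append(cv2.resize(c["color"][v-30:v+30,u-40:u+40,::-1],(400,300),interpolation=cv2.INTER_CUBIC)); print(u-40,v-30)
u,v=map(int,proj(w,(554,-183,110))); print(u-60,v-45)
b=cv2.resize(w["color"][v-45:v+45,u-60:u+60,::-1],(400,300),interpolation=cv2.INTER_CUBIC)
cv2.imwrite("pics/vf.png",np.vstack([np.hstack(a),np.hstack([b,cv2.resize(S["color"][:,:,::-1],(400,300))])]))
E
```

```text
[ 553.93858647 -182.72318448  343.56080122] [-0.08523656  0.14499982  0.08645949] 85.4521832282926
227 158
263 168
219 187
```

View pics/vf.png

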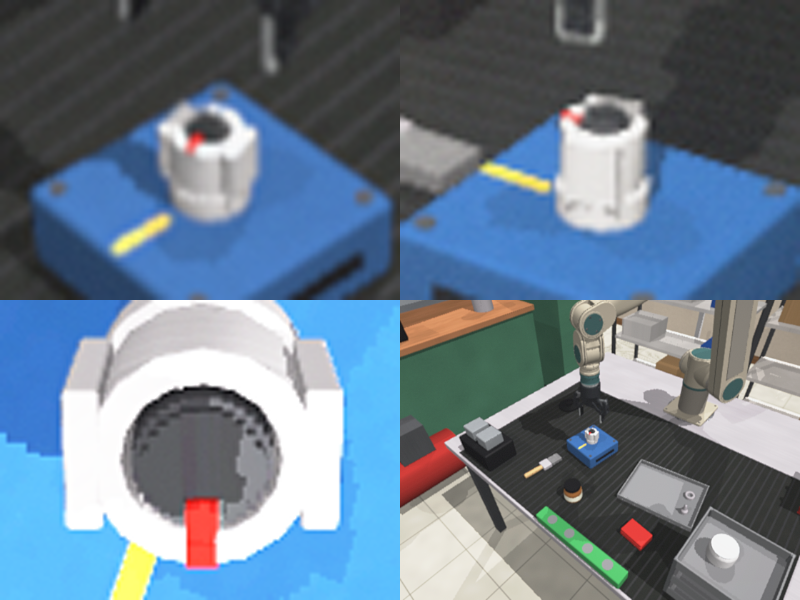

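The spacer sits flush on the collar in both fixed views, with the tab in the keyway, the gripper clear and the bystanders unmoved. Handing in.

```bash
python3 -c "
from cell import *
print(manip.finish_job())"
```

```text
the job is handed in; nothing more can be done
None
```

The keyed spacer is on the drive unit's spindle, its red tab in the keyway and its underside on the collar. I let go of it and handed the job in at about 17 s of robot time.

**How it went:**
- I took the spacer from the tray across its lugs and slid it over the spindle without contact.
- The tab came to rest on the spindle top at about 9 N. I turned the spacer about 18° under that pressure until the force vanished and the spacer began to drop.
- I turned it a last 3° to centre the tab in the slot, then lowered it onto the collar.

**Last checks:**
- **Seating:** the spacer stopped about 11.8 mm below the height where the tab had rested on the spindle top; 12 mm was expected. Both fixed cameras show it flush on the collar, and the wrist camera shows the tab in the slot.
- **Forces:** the highest wrist force reading I saw was about 8 N, or roughly 9–10 N of contact once the spacer's weight is allowed for. I only saw readings at the end of each move.
- **Clearance:** the gripper is fully open about 87 mm above the seated position, with wrist force near zero.
- **Other items:** nothing else looks moved in the final scene picture, though I checked that by eye and did not measure it.

**Disagreement:** the fixed cameras and the wrist camera differed by 2–4 mm in x for the spindle and the spacer. I used the wrist camera's positions, and the fit confirmed them.

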